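# Clear the trimmer's outfeed board

### The arm

A 7-joint arm with a two-finger parallel gripper is mounted at the origin on the work surface. World frame = base frame: x ahead of the robot, y to its left, z up, the work surface at z = 0. Lengths are in mm, angles in rad, forces in N, time in s.
With the tool pointing down it reaches from about 400 to 900 mm from the base axis. Payload 5.5 kg.
Tool frame: the origin (TCP) lies on the mounting face of the last link; the fingertips stand 178 mm ahead of it and the grasp point (between the pads) lies 159 mm ahead of it (arm.hold_point_z is the distance from the TCP to the grasp point, in mm); z points along the fingers, y is the direction in which the jaws open and shut (so a half turn about z gives the same grasp; the last joint's range is limited). The gripper opens to 92 mm and grips with 3 to 60 N. Pads are 19 mm wide; open, the fingers measure 130 mm over their backs; the gripper's body (75 mm by 190 mm) begins 47 mm behind the grasp point.
Start: joints at [1.412, 0.501, -0.427, 1.55, 0.221, 1.138, -0.21], TCP at [266.137, -593.015, 404.729] pointing down, gripper open.
Joint ranges: [-2.88, 2.88], [-0.31, 2.03], [-1.54, 1.56], [0.2, 2.42], [-1.41, 4.55], [0.19, 2.02], [-2.57, 2.57]. Speed limits (rad/s): [2.57, 2.57, 3.14, 3.14, 3.14, 3.14, 3.14].

### API

Orientations are given as a rotation vector (axis times angle).
In Python, from plant import arm, viewer, job gives the robot as it stands. The module is installed in compiled form; this text tells all that it offers.
- The arm moves only by the tool apply_moves, never from a script. Its argument "series" is text: rows parted by semicolons, each of 7 numbers parted by spaces: the closure in counts, from 0 (fully open) to 255 (shut), then the shift along the tool's x, y, z in cm, then the turn, a rotation vector about the tool's x, y, z in rad. A call has 1 to 20 rows; each row shifts and turns the pose as measured when the row begins, along the tool's axes as they then stand; what a row does not reach is not made up. A row lasts 1/10 s, in which the tool goes at most 50 mm and 8.59 degrees, less where a joint would pass 70% of its speed; a pose out of reach is approached as far as the arm can. A call with a gripper value outside its range is refused whole. The fingers move at their own pace and stop on an object; "grip_force" is the grip in N (left out, the last holds). Time passes only in rows, so rows that do not move let the fingers close. It gives the time, the measured TCP pose, the force and the opening at its end, in the units of the state.
- arm.read_state(): the state, without advancing time (a new reading comes with each control period).
- viewer.grab_frame(name): name is "scene" or "top" or "wrist"; returns the picture (384x512x3 uint8, red, green, blue); there is no depth.
- viewer.camera_model(name): a dict with "mtx" (3x3 intrinsics, pixels), "R" (3x3) and "t" (3): a world point X has camera coordinates R X + t. Camera axes: x right, y down, z forward; pixel columns grow to the right and rows downward; lengths in mm; the calibration is good to about 2 mm. A picture is of the moment at which its call begins: read the wrist's pose just before it. camera_model takes no time and is no camera call; for the wrist camera it gives the pose at the moment of the call.
- job.hand_in(): hands the job in, once; it reports no verdict.
The state is a dict: "t": time; "joint_pos": joint angles; "joint_vel": joint speeds; "tau": joint torques, N m; "eef_pos": TCP position; "orientation": TCP orientation; "contact_force": force on the tool from outside, world axes, zero at the start; "torque": the same for the moment, N m; "width": finger opening in mm.
Only numpy, scipy, OpenCV 4.12 (cv2) and the standard library are available. Lean on these libraries where they do the work, as an engineer would, in place of code of your own. Each camera call takes 0.05 s, during which the arm holds its last target. There are 200 camera calls.

### The job

Draw the steel stop pin straight up out of the outfeed board and park it upright in the open notch of the side bracket, hanging by its collar. Then take the long-handled sweeper and with it - not with the fingers - sweep all four white offcuts from under the clear guard along the board and off its end into the scrap pan. Finally stand the sweeper back upright on its rubber pad, and leave everything else on the bench where it is.

Things in the scene. Friction and masses are not known exactly. Their poses are not given: they have to be found in the camera images.
- trimmer: Fixed blue trimmer; origin on the bench under the centre of its dark outfeed board; its frame, mm. Board top z = 70, from y = -150 (open end, above the pan) to y = 150 (housing wall, 290 high, to y = 290). Fences on the board at x = -77..-65 and 65..77, 18 high, leave a channel 130 wide. The offcuts lie in the channel, centres within x = -36..36, y = -28..52, half of them under the guard.
- guard (a point): Middle of the lower front edge of the clear guard: x = 0, y = 30, z = 245 (175 above the board) in the trimmer's frame; axes as the trimmer's. The guard is a level clear sheet 190 wide (x) from here to the housing wall (y = 150), with a rail 30 high along this edge; the space below is open at the front and at both sides.
- bore (a point): Mouth of the bore (12 mm wide, vertical, through the 30 mm board) in which the stop pin stands at the start: on the board's top, mid channel, at y = -115 of the trimmer.
- notch (a point): Where to park the pin: point on the top face of the flat steel bracket outside the +x fence, level with the board's top, mid notch; axes as the trimmer's (frame x = 114, y = -115, z = 70). Bracket 8 mm thick, 42 wide (y). Its notch is a slot 16 wide, from 10 mm on the -x side of this point to its open end 27 mm on the +x side. Parked: shank in the slot, collar lying on the bracket.
- pan (a point): Centre of the inner floor of the grey scrap pan fixed at the board's open end, 66 mm below the board's top. Axes as the trimmer's. Inside 166 mm (x) by 105 mm (y), walls 5 thick, rim 51 above this point (15 below the board's top).
- stop_pin: Loose steel stop pin, 70 g, stands upright in the bore. Origin on its axis at the underside of its collar; z up along the axis. Shank 9 mm diameter, 40 long below the origin; collar 28 diameter, 6 thick; above it a round grip 20 diameter from 6 to 46 mm above the origin.
- sweeper: Loose sweeper, 300 g, on its pad. Origin: centre of the underside of its foot, a dark steel bar 110 (x) by 26 (y) by 30 high. From the middle of the foot's top a straight wooden handle, 22 (x) by 18 in section, 165 long, rises leaning 40 degrees (0.70 rad) from z towards -y. With z vertical the foot is flat on the ground; it sweeps towards its own -y, the handle leading.
- sweeper_grip (a point): Point to grip on the axis of the sweeper's handle, 140 mm along it from the foot's top: 90 mm towards -y and 137 mm above the foot's underside in the sweeper's frame. Axes as the sweeper's (not along the handle).
- pad: Fixed flat black rubber pad, 160 (x) by 100 (y) by 5 mm high, on which the sweeper stands at the start and at the end. Origin at the centre of its underside.
- offcut_block: white plastic offcut, solid block 32 x 26 x 22 high, about 25 g. Origin at the centre of its underside as it lies at the start, z up; it lies flat on the board, at any yaw.
- offcut_channel: white plastic offcut, U-section lying open side up, 34 x 26 x 24 high, walls 6, about 25 g. Origin at the centre of its underside as it lies at the start, z up; it lies flat on the board, at any yaw.
- offcut_angle: white plastic offcut, L-shaped in plan, 30 x 30 x 22 high, legs 10 thick, about 25 g. Origin at the centre of its underside as it lies at the start, z up; it lies flat on the board, at any yaw.
- offcut_tee: white plastic offcut, T-shaped in plan, 32 x 30 x 22 high, legs 10 thick, about 25 g. Origin at the centre of its underside as it lies at the start, z up; it lies flat on the board, at any yaw.
- tin: Bystander: closed round tin, 76 diameter, 100 high. Origin at the centre of its underside.
- spray_bottle: Bystander: grey spray bottle with a white head, 72 diameter, 169 high. Origin at the centre of its underside.
- tape: Bystander: brown ring of tape core, 90 outside diameter, 25 high, lying flat. Origin at the centre of its underside.
- screwdriver: Bystander: screwdriver lying on the bench, about 200 long along its x. Origin at the middle of its underside.

How it is judged (in metres and radians):
On the way, in this order (a step that is already met when the one before it is completed fails the run):
1. the stop pin hangs in the bracket's notch, let go (horizontal distance between stop_pin and notch below 0.012 m and distance between stop_pin and notch below 0.013 m and angle between stop_pin's own z axis and vertical below 0.2 rad and contact force between the fingers and stop_pin below 0.1 N), for 0.2 s.
2. all four offcuts lie in the scrap pan (x of offcut_block in the frame of pan between -0.083 and 0.083 m and y of offcut_block in the frame of pan between -0.055 and 0.055 m and z of each of offcut_block, offcut_channel, offcut_angle, offcut_tee in the frame of pan below 0.05 m and x of offcut_channel in the frame of pan between -0.083 and 0.083 m and y of offcut_channel in the frame of pan between -0.055 and 0.055 m and x of offcut_angle in the frame of pan between -0.083 and 0.083 m and y of offcut_angle in the frame of pan between -0.055 and 0.055 m and x of offcut_tee in the frame of pan between -0.083 and 0.083 m and y of offcut_tee in the frame of pan between -0.055 and 0.055 m), for 0.2 s.
At the end, for the whole second after the job is handed in: Pin let go, upright (0.2 rad) in the notch, collar on the bracket, axis within 12 mm of the notch point; four offcuts at rest in the scrap pan; sweeper at rest, upright (0.1 rad) on its pad, origin within 45 mm of the pad centre; no bystander moved over 30 mm (all of step 1 and all of step 2 and linear speed of each of offcut_block, offcut_channel, offcut_angle, offcut_tee, sweeper below 0.02 m/s and horizontal distance between sweeper and pad below 0.045 m and angle between sweeper's own z axis and vertical below 0.1 rad and height (world z) of sweeper below 0.012 m); the robot touches nothing.
It fails at once if an offcut is handled with the fingers (contact force between the fingers and offcut_block above 0.5 N or contact force between the fingers and offcut_channel above 0.5 N or contact force between the fingers and offcut_angle above 0.5 N or contact force between the fingers and offcut_tee above 0.5 N).
It fails at once if a bystander is shifted by more than 30 mm (distance of any of tin, spray_bottle, tape, screwdriver from where it was at the start of the episode above 0.03 m).
It also fails if it takes over 70 s, if anything falls off the work surface, if the arm or the gripper's body presses on something with over 40 N, if the wrist force passes 120 N, or if a joint passes its speed limit or range.

## Working session

There is one attempt and no reset: what is moved stays moved. The work goes in short steps, Python scripts to look and compute and a tool call to move; the robot and the scene stay as the last step left them, time stands still between calls to the robot, and variables do not carry over. Pictures are saved under pics/ and viewed, about 8 in all and at most 12, crops included, and the job is handed in when it is done.

Besides the shell and the picture viewer there is one more tool, called after "Request:" by a JSON object that holds its "api" and its "payload". apply_moves: Moves the arm, as the interface text tells. Its arguments: {"type":"object","properties":{"series":{"type":"string"},"grip_force":{"type":"number"}},"required":["series"]}

```bash
mkdir -p pics; python3 - <<'E'
from plant import arm, viewer, job
import cv2, numpy as np
print(arm.read_state())
ims=[]
for n in ["scene","top"]:
    im=viewer.grab_frame(n); cv2.imwrite(f"pics/{n}0.png",im[:,:,::-1])
    c=viewer.camera_model(n); print(n,c, -c["R"].T@c["t"])
E
```

```text
{'t': 0.0, 'joint_pos': array([ 1.41222989,  0.50184486, -0.42673598,  1.55144764,  0.22078144,
        1.13828317, -0.21028204]), 'joint_vel': array([-5.24876432e-04, -1.50444727e-04,  4.87051904e-04, -1.53179706e-03,
        3.71770849e-04, -1.38358354e-05,  9.91909025e-04]), 'tau': array([ 6.88403416e-04, -5.66595519e+01, -5.81606224e+00, -2.79116660e+01,
       -6.87266327e-02,  3.05878941e-02,  1.73119834e-04]), 'eef_pos': array([ 265.87305924, -592.75109953,  403.67598595]), 'orientation': array([-3.07012639e+00, -6.57235417e-01,  5.44123935e-04]), 'contact_force': array([ 0.31717614,  0.5734892 , -0.05370996]), 'torque': array([-0.02706366,  0.04071682, -0.03786778]), 'width': 91.9918600889259}
scene {'mtx': array([[433.29806612,   0.        , 257.35414746],
       [  0.        , 433.29806612, 191.40760329],
       [  0.        ,   0.        ,   1.        ]]), 'R': array([[-0.50596508,  0.86247314,  0.01180744],
       [ 0.60015854,  0.36184568, -0.71335646],
       [-0.61952326, -0.35384712, -0.7007019 ]]), 't': array([ 365.22274094, -159.15546196, 1393.37618699])} [1143.53741887  235.63705609  858.49441436]
top {'mtx': array([[408.59414533,   0.        , 261.15080205],
       [  0.        , 408.59414533, 198.04644151],
       [  0.        ,   0.        ,   1.        ]]), 'R': array([[-0.01543359, -0.99947945,  0.02833091],
       [-0.98401927,  0.01015579, -0.17777215],
       [ 0.17739189, -0.03062182, -0.98366377]]), 't': array([-120.35749034,  559.04664962,  953.42920123])} [ 379.12451665  -96.77666218 1040.64653087]
```

View pics/scene0.png

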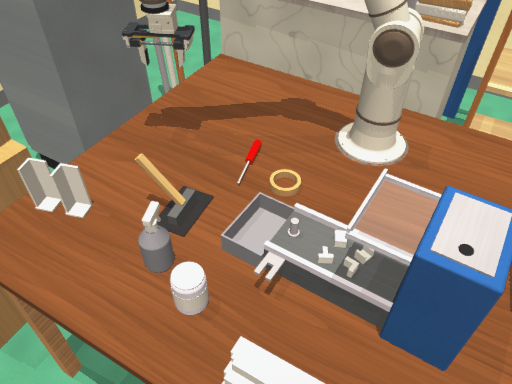

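View pics/top0.png

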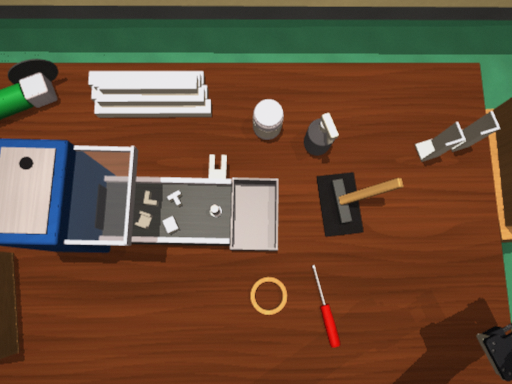

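The top view shows trimmer +y ≈ world +y (left) and +x up the image. The pin is near (215,211), the bracket near (217,165), the pan at (255,213), and the sweeper at (342,200) with its handle toward world −y. Next I zoom in for measuring.

```bash
cat > h.py <<'E'
import numpy as np, cv2
from plant import arm, viewer, job
def ray(c,px):
    d=c["R"].T@np.linalg.solve(c["mtx"],[px[0],px[1],1.0]); return -c["R"].T@c["t"],d
def onz(c,px,z):
    o,d=ray(c,px); return o+d*(z-o[2])/d[2]
def proj(c,X):
    p=c["mtx"]@(c["R"]@np.asarray(X,float)+c["t"]); return p[:2]/p[2]
def tcp():
    s=arm.read_state(); return s["eef_pos"],cv2.Rodrigues(s["orientation"])[0],s
E
python3 - <<'E'
import cv2
im=cv2.imread("pics/top0.png")
c=im[135:265,110:410]
c=cv2.resize(c,(780,338),interpolation=cv2.INTER_CUBIC)
for i in range(0,300,20): cv2.putText(c,str(110+i),(int(i*2.6),8),0,0.3,(0,255,255),1); cv2.line(c,(int(i*2.6),10),(int(i*2.6),14),(0,255,255),1)
for i in range(0,130,20): cv2.putText(c,str(135+i),(0,int(i*2.6)+4),0,0.3,(0,255,255),1)
cv2.imwrite("pics/c1.png",c)
E
```

```text
(no output)
```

View pics/c1.png

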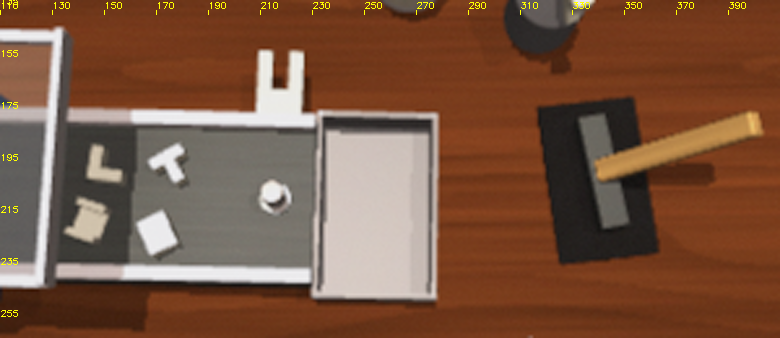

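```bash
python3 - <<'E'
from h import *
np.set_printoptions(precision=1,suppress=True)
c=viewer.camera_model("top")
P=lambda x,y,z: onz(c,(x/2.6+110-.2,y/2.6+135-.2),z)
pan=np.array([P(*q,55) for q in [(317,114),(437,114),(436,299),(312,298)]]);print("pan",pan,pan.mean(0))
br=np.array([P(*q,70) for q in [(257,51),(272,51),(288,51),(303,51)]]);print("br",br,br.mean(0))
f=np.array([P(*q,88) for q in [(316,114),(316,127),(312,268),(312,284),(132,109),(132,122),(132,265),(132,279)]]);print("f",f)
print("pin", P(271,188,116),P(275,197,76))
ft=np.array([P(*q,35) for q in [(578,118),(603,114),(629,223),(603,230)]]);print("foot",ft,ft.mean(0))
pd=np.array([P(*q,5) for q in [(538,107),(634,97),(658,251),(560,264)]]);print("pad",pd,pd.mean(0))
print("htip",P(755,124,35+165*np.cos(.7)))
# image-based offcuts
for n,q in dict(angle=(104,168),tee=(168,164),block=(157,233),chan=(88,220)).items(): print(n,P(*q,92))
print("guard front edge",P(60,30,275),P(45,286,275))
E
```

```text
pan [[ 606.3  -55.5   55. ]
 [ 605.3 -169.7   55. ]
 [ 430.3 -164.7   55. ]
 [ 432.8  -50.5   55. ]] [ 518.6 -110.1   55. ]
br [[664.3   0.2  70. ]
 [664.2 -13.9  70. ]
 [664.1 -29.   70. ]
 [664.  -43.1  70. ]] [664.1 -21.5  70. ]
f [[598.7 -56.   88. ]
 [586.5 -56.   88. ]
 [457.6 -52.1  88. ]
 [443.4 -52.1  88. ]
 [604.9 111.8  88. ]
 [592.7 111.5  88. ]
 [462.4 107.8  88. ]
 [450.  107.5  88. ]]
pin [526.  -17.6 116. ] [523.9 -17.8  76. ]
foot [[ 604.6 -308.7   35. ]
 [ 608.4 -333.4   35. ]
 [ 501.1 -353.1   35. ]
 [ 494.7 -327.7   35. ]] [ 552.2 -330.7   35. ]
pad [[ 623.  -275.2    5. ]
 [ 632.5 -372.9    5. ]
 [ 476.7 -387.9    5. ]
 [ 465.2 -290.5    5. ]] [ 549.4 -331.6    5. ]
htip [ 569.7 -434.2  161.2]
angle [549.6 134.5  92. ]
tee [552.7  77.3  92. ]
block [490.3  85.6  92. ]
chan [502.7 147.1  92. ]
guard front edge [621.2 125.7 275. ] [431.9 128.7 275. ]
```

```bash
cat >> h.py <<'E'
np.set_printoptions(precision=3,suppress=True)
def go(hold=None,R=None,n=None):
    """print tool-axis shift (cm) and rotvec to bring hold point (mm) / orientation R"""
    p,R0,s=tcp(); L=arm.hold_point_z
    h=p+R0[:,2]*L
    if R is None: R=R0
    T=np.asarray(hold if hold is not None else h,float)-R[:,2]*L
    d=R0.T@(T-p)/10; w=cv2.Rodrigues(R0.T@R)[0].ravel()
    print("t",round(s["t"],2),"hold",h.round(1),"z",R0[:,2].round(3),"y",R0[:,1].round(3),"w",round(s["width"],1),"F",s["contact_force"].round(1))
    print("shift cm",d,"len",np.linalg.norm(d).round(2),"turn",w,"ang",np.linalg.norm(w).round(3))
E
python3 -c "
from h import *
go([525,-18,181])"
```

```text
t 0.1 hold [ 265.8 -592.5  244.6] z [-0.001  0.002 -1.   ] y [ 0.409 -0.912 -0.002] w 92.0 F [ 0.3  0.4 -0.3]
shift cm [ 47.165 -41.79    6.435] len 63.34 turn [0. 0. 0.] ang 0.0
```

Request:
{"api": "apply_moves", "payload": {"series": "0 3.3 -2.9 0 0 0 0;0 3.3 -2.9 0 0 0 0;0 3.3 -2.9 0 0 0 0;0 3.3 -2.9 0 0 0 0;0 3.3 -2.9 0 0 0 0;0 3.3 -2.9 0 0 0 0;0 3.3 -2.9 0 0 0 0;0 3.3 -2.9 0 0 0 0;0 3.3 -2.9 0 0 0 0;0 3.3 -2.9 0 0 0 0;0 3.3 -2.9 0.5 0 0 0;0 3.3 -2.9 0.5 0 0 0;0 3.3 -2.9 1 0 0 0;0 3.3 -2.9 1 0 0 0", "grip_force": 30}}

```text
t: 1.5
eef_pos: [527.1, -20.9, 369.2]
orientation: [-3.077, -0.629, 0.006]
contact_force: [1.0, -1.1, -0.1]
width: 91.7
```

```bash
python3 -c "
from h import *
go([525,-18,181])
c=viewer.camera_model('wrist');im=viewer.grab_frame('wrist');cv2.imwrite('pics/w1.png',im[:,:,::-1])
import pickle;pickle.dump(c,open('w1.pkl','wb'))
print(proj(c,[525,-18,116]),proj(c,[525,-18,70]),proj(c,[639,-21,70]))"
```

```text
t 1.5 hold [526.4 -20.9 210. ] z [-0.004  0.    -1.   ] y [ 0.393 -0.92  -0.002] w 91.7 F [ 1.  -1.1 -0.1]
shift cm [-0.011 -0.314  2.898] len 2.91 turn [0. 0. 0.] ang 0.0
[253.095 203.577] [253.817 188.395] [312.369  63.825]
```

View pics/w1.png

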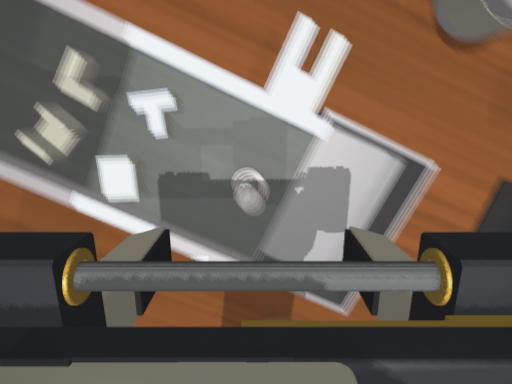

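The pin's grip top is at about (252,200) and its collar at (249,183), and the notch is at about (310,64). All are within a few pixels of my projection, so I'm descending.

Request:
{"api": "apply_moves", "payload": {"series": "0 0 -0.2 0 0 0 0;0 0 -0.1 3.5 0 0 0;0 0 0 3.5 0 0 0;0 0 0 2.5 0 0 0;0 0 0 0 0 0 0"}}

```text
t: 2.05
eef_pos: [526.9, -8.1, 270.8]
orientation: [-3.067, -0.648, 0.001]
contact_force: [-0.1, -0.3, 0.0]
width: 91.6
```

```bash
python3 -c "
from h import *
go([525,-18,100])"
```

```text
t 2.05 hold [526.6  -7.  111.6] z [-0.002  0.007 -1.   ] y [ 0.405 -0.914 -0.007] w 91.6 F [-0.1 -0.3  0. ]
shift cm [-0.593  0.945  1.155] len 1.61 turn [0. 0. 0.] ang 0.0
```

Request:
{"api": "apply_moves", "payload": {"series": "0 -0.6 0.9 0 0 0 0;0 0 0 0.6 0 0 0;0 0 0 0.4 0 0 0;0 0 0 0 0 0 0"}}

```text
t: 2.45
eef_pos: [525.8, -22.9, 263.5]
orientation: [-3.071, -0.641, -0.004]
contact_force: [-0.1, 0.8, -0.7]
width: 91.8
```

```bash
python3 -c "
from h import *
go([525,-18,100])"
```

```text
t 2.45 hold [526.  -22.2 104.3] z [ 0.002  0.005 -1.   ] y [ 0.4   -0.916 -0.003] w 91.8 F [-0.1  0.8 -0.7]
shift cm [ 0.072 -0.425  0.431] len 0.61 turn [0. 0. 0.] ang 0.0
```

Request:
{"api": "apply_moves", "payload": {"series": "0 0.05 -0.35 0 0 0 0;0 0 0 0.4 0 0 0;0 0 0 0 0 0 0;150 0 0 0 0 0 0;220 0 0 0 0 0 0;255 0 0 0 0 0 0;255 0 0 0 0 0 0;255 0 0 0 0 0 0;255 0 0 0 0 0 0"}}

```text
t: 3.35
eef_pos: [525.7, -18.3, 261.0]
orientation: [-3.072, -0.643, -0.009]
contact_force: [0.2, -0.4, -0.5]
width: 48.4
```

```bash
python3 -c "
from h import *
go([525,-18,100])"
```

```text
t 3.35 hold [526.5 -17.6 101.8] z [ 0.005  0.004 -1.   ] y [ 0.401 -0.916 -0.002] w 48.4 F [ 0.2 -0.4 -0.5]
shift cm [-0.156 -0.025  0.182] len 0.24 turn [0. 0. 0.] ang 0.0
```

Request:
{"api": "apply_moves", "payload": {"series": "255 0 0 0 0 0 0;255 0 0 0 0 0 0;255 0 0 0 0 0 0;255 0 0 0 0 0 0;255 0 0 0 0 0 0;255 0 0 0 0 0 0;255 0 0 0 0 0 0"}}

```text
t: 4.05
eef_pos: [525.7, -18.4, 261.0]
orientation: [-3.072, -0.643, -0.009]
contact_force: [-0.2, -0.5, 0.2]
width: 19.5
```

```bash
python3 -c "
from h import *
go([525,-18,160])"
```

```text
t 4.05 hold [526.5 -17.8 101.8] z [ 0.005  0.004 -1.   ] y [ 0.401 -0.916 -0.002] w 19.5 F [-0.2 -0.5  0.2]
shift cm [-0.11  -0.049 -5.821] len 5.82 turn [0. 0. 0.] ang 0.0
```

Request:
{"api": "apply_moves", "payload": {"series": "255 0 0 -1 0 0 0;255 0 0 -1.5 0 0 0;255 0 0 -1.5 0 0 0;255 0 0 -1.5 0 0 0;255 0 0 -0.6 0 0 0;255 0 0 0 0 0 0;255 0 0 0 0 0 0"}}

```text
t: 4.75
eef_pos: [525.8, -18.5, 329.6]
orientation: [-3.073, -0.644, -0.015]
contact_force: [-0.6, 0.2, -1.9]
width: 19.4
```

```bash
python3 -c "
from h import *
go([639,-21.2,162])"
```

```text
t 4.75 hold [527.2 -17.9 170.4] z [ 0.009  0.004 -1.   ] y [ 0.401 -0.916  0.   ] w 19.4 F [-0.6  0.2 -1.9]
shift cm [10.102  4.793  0.937] len 11.22 turn [0. 0. 0.] ang 0.0
```

Request:
{"api": "apply_moves", "payload": {"series": "255 1.5 0.7 0 0 0 0;255 2 0.95 0 0 0 0;255 2 0.95 0 0 0 0;255 2 0.95 0 0 0 0;255 1.5 0.7 0 0 0 0;255 0.6 0.3 0 0 0 0;255 0 0 0 0 0 0;255 0 0 0 0 0 0"}}

```text
t: 5.55
eef_pos: [631.9, -22.3, 324.1]
orientation: [-3.072, -0.644, 0.004]
contact_force: [0.5, -0.6, -1.1]
width: 19.7
```

```bash
python3 -c "
from h import *
go([639,-21.2,162])
c=viewer.camera_model('wrist');im=viewer.grab_frame('wrist');cv2.imwrite('pics/w2.png',im[:,:,::-1])
print(proj(c,[639,-21,70]), proj(c,[666,-22,70]),c['t'],-c['R'].T@c['t'])
t=viewer.camera_model('top');im=viewer.grab_frame('top');q=cv2.resize(im[130:200,190:250],(480,560),interpolation=3)
s=viewer.grab_frame('scene');s=cv2.resize(s[200:290,225:305],(0,0),fx=4,fy=4,interpolation=3)
out=np.zeros((560,800,3),np.uint8);out[:560,:480]=q;out[:360,480:800]=s;cv2.imwrite('pics/c2.png',out[:,:,::-1])
print((proj(t,[639,-21,70])-[190,130])*8)"
```

```text
t 5.55 hold [631.4 -21.8 164.9] z [-0.003  0.003 -1.   ] y [ 0.401 -0.916 -0.004] w 19.7 F [ 0.5 -0.6 -1.1]
shift cm [0.723 0.247 0.291] len 0.82 turn [0. 0. 0.] ang 0.0
[260.566 193.861] [276.714 161.811] [-272.102  536.187  465.534] [697.024   6.264 303.935]
[218.139 274.644]
```

View pics/w2.png

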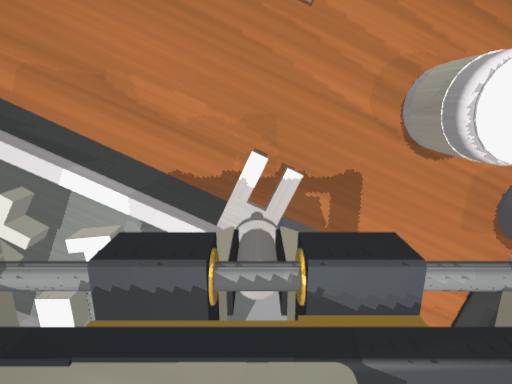

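Slot mouth centre is at about (276,163) against the predicted (277,162), so the notch estimate holds.

Request:
{"api": "apply_moves", "payload": {"series": "255 0.72 0.25 0 0 0 0;255 0 0 0.7 0 0 0;255 0 0 0.7 0 0 0;255 0 0 0 0 0 0;255 0 0 0 0 0 0"}}

```text
t: 6.2
eef_pos: [639.1, -21.9, 309.8]
orientation: [-3.073, -0.644, 0.004]
contact_force: [0.0, -0.1, -0.1]
width: 19.5
```

```bash
python3 -c "
from h import *
go([639,-21.2,103])"
```

```text
t 6.2 hold [638.7 -21.7 150.6] z [-0.003  0.001 -1.   ] y [ 0.401 -0.916 -0.002] w 19.5 F [ 0.  -0.1 -0.1]
shift cm [ 0.056 -0.024  4.756] len 4.76 turn [0. 0. 0.] ang 0.0
```

Request:
{"api": "apply_moves", "payload": {"series": "255 0.04 0 0.8 0 0 0;255 0 0 1 0 0 0;255 0 0 1 0 0 0;255 0 0 0.9 0 0 0;255 0 0 0.6 0 0 0;255 0 0 0.2 0 0 0;255 0 0 0 0 0 0"}}

```text
t: 6.9
eef_pos: [639.2, -21.7, 261.0]
orientation: [-3.073, -0.644, 0.006]
contact_force: [-1.5, -0.5, 3.7]
width: 19.3
```

```bash
python3 -c "
from h import *
go([639,-21.2,102])"
```

```text
t 6.9 hold [638.5 -21.6 101.8] z [-0.004  0.001 -1.   ] y [ 0.401 -0.916 -0.002] w 19.3 F [-1.5 -0.5  3.7]
shift cm [ 0.057 -0.017 -0.02 ] len 0.06 turn [0. 0. 0.] ang 0.0
```

Request:
{"api": "apply_moves", "payload": {"series": "150 0 0 0 0 0 0;150 0 0 0 0 0 0;150 0 0 0 0 0 0;150 0 0 0 0 0 0;150 0 0 -0.8 0 0 0;150 0 0 -1.5 0 0 0;150 0 0 -3 0 0 0;150 0 0 -3 0 0 0;150 0 0 0 0 0 0"}}

```text
t: 7.8
eef_pos: [640.0, -21.2, 350.4]
orientation: [-3.072, -0.645, 0.003]
contact_force: [0.1, 0.9, 0.3]
width: 38.0
```

```bash
python3 -c "
from h import *
go([639,-21.2,182])
c=viewer.camera_model('wrist');im=viewer.grab_frame('wrist')
q=viewer.grab_frame('scene');q=cv2.resize(q[180:330,200:320],(480,600),interpolation=3)
out=np.zeros((600,800,3),np.uint8);out[:,:480]=q;out[:240,480:]=cv2.resize(im,(320,240),interpolation=3);cv2.imwrite('pics/c3.png',out[:,:,::-1])
print(proj(c,[639,-21,116])*.625,proj(c,[639,-21,70])*.625)
print((proj(viewer.camera_model('scene'),[639,-21,116])-[200,180])*4)
# plan for sweeper
y=.172
Ry=np.array([np.cos(y),np.sin(y),0])
g=np.array([552+90*np.sin(y),-331-90*np.cos(y),142]);print('grip',g)
"
```

```text
t 7.8 hold [639.6 -20.9 191.2] z [-0.002  0.002 -1.   ] y [ 0.402 -0.916 -0.003] w 38.0 F [0.1 0.9 0.3]
shift cm [-0.068  0.004  0.923] len 0.93 turn [0. 0. 0.] ang 0.0
[160.726 132.692] [160.81  121.758]
[276.645 297.072]
grip [ 567.404 -419.672  142.   ]
```

View pics/c3.png

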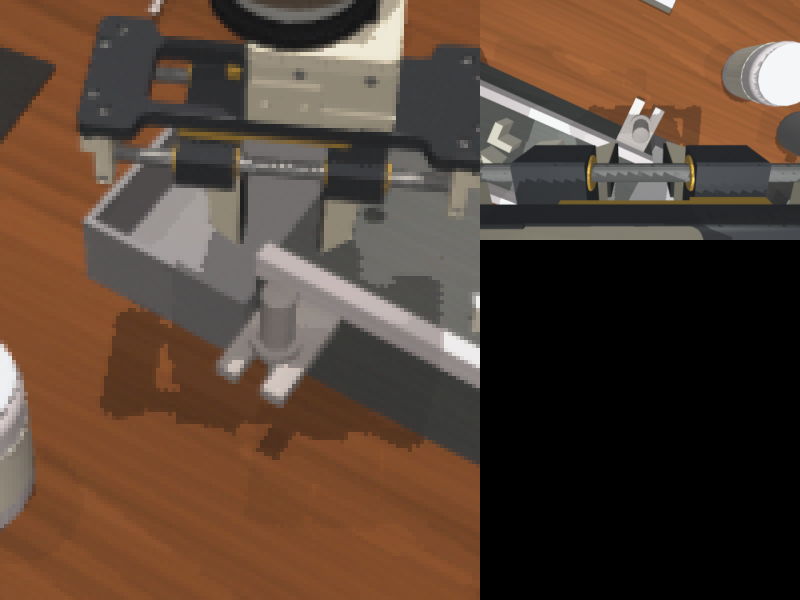

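The pin hangs upright in the notch, let go; its grip is at crop (278,310) and its collar lies on the bracket. Next is the sweeper.

```bash
cat >> h.py <<'E'
def Rt(yaw,th,sgn=1):
    xs=np.array([np.cos(yaw),np.sin(yaw),0]); ys=np.array([-np.sin(yaw),np.cos(yaw),0])
    z=-np.cos(th)*np.array([0,0,1])+np.sin(th)*ys; y=sgn*xs
    return np.c_[np.cross(y,z),y,z]
E
python3 -c "
from h import *
print(tcp()[2]['joint_pos'])
for s in (1,-1):
  go([567.4,-419.7,240],Rt(.172,0,s))
"
```

```text
[ 0.449  0.591 -0.644  1.624  0.389  1.067 -1.464]
t 7.9 hold [637.5 -21.5 187.5] z [-0.007  0.002 -1.   ] y [ 0.402 -0.916 -0.004] w 37.6 F [ 0.7 -0.  -0.5]
shift cm [-22.548  33.556  -5.261] len 40.77 turn [-0.008  0.002 -1.329] ang 1.329
t 7.9 hold [637.5 -21.5 187.5] z [-0.007  0.002 -1.   ] y [ 0.402 -0.916 -0.004] w 37.6 F [ 0.7 -0.  -0.5]
shift cm [-22.548  33.556  -5.261] len 40.77 turn [0.002 0.008 1.812] ang 1.812
```

Request:
{"api": "apply_moves", "payload": {"series": "150 0 0 -1.5 0 0 -0.14;150 0 0 -2 0 0 -0.14;150 0 0 -1.8 0 0 -0.14;100 0 0 0 0 0 -0.14;50 0 0 0 0 0 -0.14;0 0 0 0 0 0 -0.14;0 0 0 0 0 0 -0.14;0 0 0 0 0 0 -0.14;0 0 0 0 0 0 -0.14;0 0 0 0 0 0 0"}}

```text
t: 8.9
eef_pos: [634.5, -23.3, 392.1]
orientation: [-2.03, -2.371, 0.026]
contact_force: [0.5, 0.5, -0.4]
width: 89.2
```

```bash
python3 -c "
from h import *
print(tcp()[2]['joint_pos'])
go([567.4,-419.7,240],Rt(.172,0))
go([567.4,-460,240],Rt(.172,.35))
"
```

```text
[ 0.638  0.645 -0.953  1.579  0.541  1.232 -0.263]
t 8.9 hold [630.4 -23.3 233. ] z [-0.026  0.    -1.   ] y [ 0.988  0.154 -0.026] w 89.2 F [ 0.5  0.5 -0.4]
shift cm [-38.13  -12.744  -0.544] len 40.21 turn [-0.026 -0.004 -0.018] ang 0.031
t 8.9 hold [630.4 -23.3 233. ] z [-0.026  0.    -1.   ] y [ 0.988  0.154 -0.026] w 89.2 F [ 0.5  0.5 -0.4]
shift cm [-47.574 -13.244   0.394] len 49.38 turn [-0.022  0.345 -0.022] ang 0.347
```

Request:
{"api": "apply_moves", "payload": {"series": "0 -3.5 -1.2 0 -0.013 0 0;0 -4 -1.3 0 -0.013 0 0;0 -4 -1.3 0 0 0 0;0 -4 -1.3 0 0 0 0;0 -4 -1.3 0 0 0 0;0 -4 -1.3 0 0 0 0;0 -4 -1.3 0 0 0 0;0 -4 -1.3 0 0 0 0;0 -4 -1.3 0 0 0 0;0 -2 -0.6 0 0 0 0;0 0 0 0 0 0 0;0 0 0 0 0 0 0"}}

```text
t: 10.1
eef_pos: [561.0, -422.6, 380.5]
orientation: [-2.078, -2.334, -0.004]
contact_force: [0.4, 0.7, -0.4]
width: 92.0
```

```bash
python3 -c "
from h import *
print(tcp()[2]['joint_pos'])
R=Rt(.172,.35)
go(np.array([567.4,-419.7,142])-90*R[:,2],R)
"
```

```text
[ 1.147  0.753 -0.891  1.405  0.581  1.275  0.331]
t 10.1 hold [ 559.3 -420.5  221.3] z [-0.011  0.013 -1.   ] y [ 0.993  0.115 -0.009] w 92.0 F [ 0.4  0.7 -0.4]
shift cm [-8.322  1.153  0.31 ] len 8.41 turn [ 0.001  0.335 -0.057] ang 0.34
```

Request:
{"api": "apply_moves", "payload": {"series": "0 -4 0.5 0 0 0 0;0 -4 0.5 0 0 0 0;0 0 0 0 0 0.11 -0.02;0 0 0 0 0 0.11 -0.02;0 0 0 0 0 0.11 -0.02;0 0 0 0 0 0 0;0 0 0 0 0 0 0"}}

```text
t: 10.8
eef_pos: [592.2, -480.1, 381.1]
orientation: [-1.799, -2.205, -0.338]
contact_force: [0.1, 0.0, 0.2]
width: 92.1
```

```bash
python3 -c "
from h import *
print(tcp()[2]['joint_pos'])
R=Rt(.172,.35)
go(np.array([567.4,-419.7,142])-90*R[:,2],R)
c=viewer.camera_model('wrist');im=viewer.grab_frame('wrist');cv2.imwrite('pics/w3.png',im[:,:,::-1])
ys=np.array([-np.sin(.172),np.cos(.172),0]);o=np.array([552,-331,5.])
for s in (0,140,165): print(s,proj(c,o+[0,0,30]+s*(-.6428*ys+np.array([0,0,.766]))))
"
```

```text
[ 1.121  0.974 -0.937  1.049  0.426  1.61   0.555]
t 10.8 hold [ 581.9 -424.5  232.2] z [-0.065  0.349 -0.935] y [0.98  0.199 0.007] w 92.1 F [0.1 0.  0.2]
shift cm [-2.16  -1.476 -0.299] len 2.63 turn [-0.004 -0.013  0.029] ang 0.032
0 [246.097 153.161]
140 [238.642 238.479]
165 [236.497 263.016]
```

View pics/w3.png

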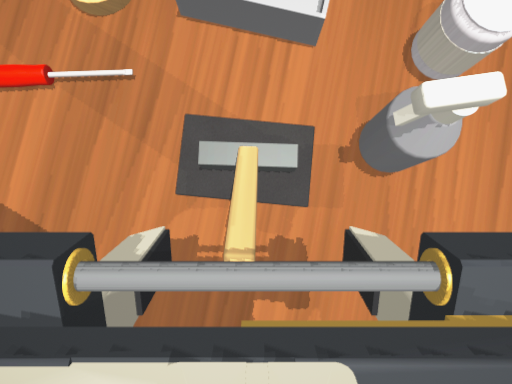

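The handle runs from (248,152) to (240,260), which matches the projected axis within 3 px. Moving in to grip.

Request:
{"api": "apply_moves", "payload": {"series": "0 -2.1 -1.4 0 0 0 0.029;0 0 0 0 0 0 0;0 0 0 3 0 0 0;0 0 0 2 0 0 0;0 0 0 0 0 0 0"}}

```text
t: 11.35
eef_pos: [578.6, -485.0, 328.1]
orientation: [-1.839, -2.182, -0.318]
contact_force: [0.9, 0.4, -0.1]
width: 91.8
```

```bash
python3 -c "
from h import *
go([567.4,-419.7,142],Rt(.172,.35))
"
```

```text
t 11.35 hold [ 568.4 -431.4  178.5] z [-0.064  0.336 -0.94 ] y [ 0.985  0.171 -0.006] w 91.8 F [ 0.9  0.4 -0.1]
shift cm [-0.157  0.036  3.83 ] len 3.83 turn [-0.005  0.001 -0.002] ang 0.006
```

Request:
{"api": "apply_moves", "payload": {"series": "0 -0.15 0 1.8 0 0 0;0 0 0 1.5 0 0 0;0 0 0 0.4 0 0 0;0 0 0 0 0 0 0;160 0 0 0 0 0 0;200 0 0 0 0 0 0;255 0 0 0 0 0 0;255 0 0 0 0 0 0;255 0 0 0 0 0 0;255 0 0 0 0 0 0;255 0 0 0 0 0 0;255 0 0 0 0 0 0;255 0 0 0 0 0 0;255 0 0 0 0 0 0;255 0 0 0 0 0 0;255 0 0 0 0 0 0;255 0 0 0 0 0 0", "grip_force": 60}}

```text
t: 13.05
eef_pos: [577.0, -476.9, 298.7]
orientation: [-1.85, -2.188, -0.316]
contact_force: [-0.8, -0.4, 0.8]
width: 22.0
```

```bash
python3 -c "
from h import *
go([567.4,-419.7,142],Rt(.172,.35))
"
```

```text
t 13.05 hold [ 568.  -424.7  148.6] z [-0.057  0.328 -0.943] y [ 0.986  0.166 -0.001] w 22.0 F [-0.8 -0.4  0.8]
shift cm [0.087 0.035 0.785] len 0.79 turn [ 0.     0.011 -0.005] ang 0.012
```

```bash
python3 -c "
from h import *
go([568,-424.7,258.6])
"
```

```text
t 13.05 hold [ 568.  -424.7  148.6] z [-0.057  0.328 -0.943] y [ 0.986  0.166 -0.001] w 22.0 F [-0.8 -0.4  0.8]
shift cm [  3.663  -0.011 -10.378] len 11.0 turn [0. 0. 0.] ang 0.0
```

Request:
{"api": "apply_moves", "payload": {"series": "255 0.3 0 -0.9 0 0 0;255 0.6 0 -1.7 0 0 0;255 0.8 0 -2.2 0 0 0;255 0.8 0 -2.2 0 0 0;255 0.7 0 -2 0 0 0;255 0.4 0 -1.2 0 0 0;255 0 0 0 0 0 0;255 0 0 0 0 0 0"}}

```text
t: 13.85
eef_pos: [576.3, -477.2, 414.0]
orientation: [-1.85, -2.188, -0.309]
contact_force: [-0.3, -0.2, -4.2]
width: 21.5
```

```bash
python3 -c "
from h import *
print(tcp()[2]['joint_pos'])
yaw=-.03; T=np.array([528.5,97.3,0]); xs=np.array([np.cos(yaw),np.sin(yaw),0]);ys=np.array([-np.sin(yaw),np.cos(yaw),0])
go(T+ys*(-260)+[0,0,262],Rt(yaw,.33))
s=viewer.grab_frame('scene');t=viewer.grab_frame('top')
out=np.zeros((500,800,3),np.uint8);out[:500,:400]=cv2.resize(s[80:280,80:240],(400,500),interpolation=3);out[:,400:]=cv2.resize(t[150:300,300:420],(400,500),interpolation=3)
cv2.imwrite('pics/c4.png',out[:,:,::-1])
"
```

```text
[ 1.146  0.915 -0.943  1.079  0.413  1.619  0.522]
t 13.85 hold [ 566.8 -425.5  263.7] z [-0.06   0.325 -0.944] y [ 0.986  0.167 -0.005] w 21.5 F [-0.3 -0.2 -4.2]
shift cm [25.33  -1.243  9.018] len 26.92 turn [-0.069 -0.006  0.185] ang 0.198
```

View pics/c4.png

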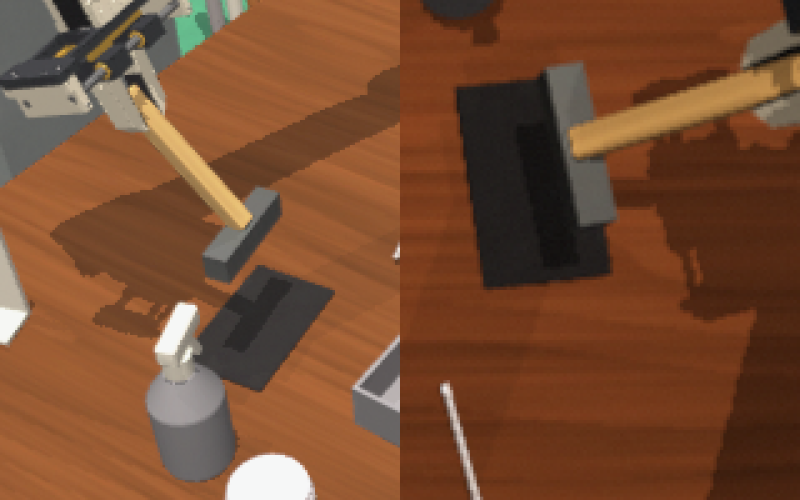

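```bash
python3 -c "
from h import *
for n,ob in (('top',(352.5,192.)),('scene',(80+240/2.5,80+222/2.5))):
  c=viewer.camera_model(n); h=np.array([566.8,-425.5,263.7]); yaw=.172; ys=np.array([-np.sin(yaw),np.cos(yaw),0])
  for a in (25,30,35,40,45):
    q=np.radians(a); print(n,a,proj(c,h-148*(-np.sin(q)*ys+np.array([0,0,np.cos(q)]))),ob)
"
```

```text
top 25 [365.253 191.545] (352.5, 192.0)
top 30 [361.116 191.931] (352.5, 192.0)
top 35 [357.274 192.196] (352.5, 192.0)
top 40 [353.753 192.335] (352.5, 192.0)
top 45 [350.578 192.344] (352.5, 192.0)
scene 25 [166.278 171.671] (176.0, 168.8)
scene 30 [170.022 171.004] (176.0, 168.8)
scene 35 [173.564 169.978] (176.0, 168.8)
scene 40 [176.877 168.593] (176.0, 168.8)
scene 45 [179.935 166.849] (176.0, 168.8)
```

Request:
{"api": "apply_moves", "payload": {"series": "255 1 0 0.3 -0.02 0 0.05;255 2 0 0.7 -0.02 0 0.05;255 3 -0.1 1 -0.02 0 0.05;255 3.5 -0.2 1.2 0 0 0.03;255 3.5 -0.2 1.2 0 0 0;255 3.5 -0.2 1.2 0 0 0;255 3.5 -0.2 1.2 0 0 0;255 2.5 -0.1 0.9 0 0 0;255 1.5 -0.1 0.5 0 0 0;255 0 0 0 0 0 0;255 0 0 0 0 0 0"}}

```text
t: 15.05
eef_pos: [557.9, -218.1, 400.7]
orientation: [-2.065, -1.984, -0.326]
contact_force: [-0.1, -1.1, -3.2]
width: 21.8
```

```bash
cat >> h.py <<'E'
yw=-.03; T=np.array([528.5,97.3,0]); xs=np.array([np.cos(yw),np.sin(yw),0]);ys=np.array([-np.sin(yw),np.cos(yw),0])
def tr(x,y,z,th=.33): # hold target for foot origin at trimmer-frame x,y,z(world)
    go(T+xs*x+ys*(y-95)+[0,0,z+143.6],Rt(yw,th))
E
python3 -c "
from h import *
print(tcp()[2]['joint_pos'])
tr(0,-20,108)
"
```

```text
[ 1.123  0.664 -1.038  1.613  0.237  1.244  0.045]
t 15.05 hold [ 555.1 -164.4  250.8] z [-0.017  0.337 -0.941] y [ 0.999 -0.035 -0.031] w 21.8 F [-0.1 -1.1 -3.2]
shift cm [13.913 -3.953  4.935] len 15.28 turn [-0.027 -0.013 -0.014] ang 0.034
```

Request:
{"api": "apply_moves", "payload": {"series": "255 0 -1.3 0 -0.027 0 0;255 0 -1.7 0 0 -0.013 -0.014;255 0.5 -1 0.2 0 0 0;255 2 0 0.7 0 0 0;255 3 0 1 0 0 0;255 3 0 1.1 0 0 0;255 2.5 0 0.9 0 0 0;255 1.5 0 0.5 0 0 0;255 0 0 0 0 0 0;255 0 0 0 0 0 0"}}

```text
t: 16.05
eef_pos: [524.1, -89.6, 398.6]
orientation: [-2.098, -1.994, -0.352]
contact_force: [0.2, -1.1, -3.5]
width: 21.7
```

```bash
python3 -c "
from h import *
print(tcp()[2]['joint_pos'])
tr(0,93,106)
"
```

```text
[ 1.083  0.53  -1.119  1.826  0.163  1.06  -0.104]
t 16.05 hold [527. -38. 248.] z [ 0.018  0.324 -0.946] y [ 0.999 -0.051  0.002] w 21.7 F [ 0.2 -1.1 -3.5]
shift cm [12.657 -0.402  4.174] len 13.33 turn [ 0.009 -0.001 -0.02 ] ang 0.021
```

Request:
{"api": "apply_moves", "payload": {"series": "255 1.5 -0.2 0.5 0 0 -0.02;255 2.5 -0.2 0.8 0 0 0;255 2.5 0 0.8 0 0 0;255 2.5 0 0.8 0 0 0;255 2 0 0.65 0 0 0;255 1.2 0 0.4 0 0 0;255 0 0 0 0 0 0;255 0 0 0 0 0 0"}}

```text
t: 16.85
eef_pos: [525.9, 37.7, 399.8]
orientation: [-2.089, -2.007, -0.357]
contact_force: [0.5, -0.3, -3.6]
width: 21.9
```

```bash
python3 -c "
from h import *
print(tcp()[2]['joint_pos'])
tr(0,93,75)
s=viewer.grab_frame('scene');t=viewer.grab_frame('top')
out=np.zeros((600,800,3),np.uint8);out[:,:400]=cv2.resize(s[150:350,290:424],(400,600),interpolation=3);out[:,400:]=cv2.resize(t[130:265,65:155],(400,600),interpolation=3)
cv2.imwrite('pics/c5.png',out[:,:,::-1])
"
```

```text
[ 0.879  0.49  -1.133  1.87   0.146  0.967 -0.303]
t 16.85 hold [529.2  89.3 249.2] z [ 0.021  0.324 -0.946] y [ 0.999 -0.041  0.008] w 21.9 F [ 0.5 -0.3 -3.6]
shift cm [-0.418  0.054  3.089] len 3.12 turn [ 0.011 -0.001 -0.008] ang 0.014
```

View pics/c5.png

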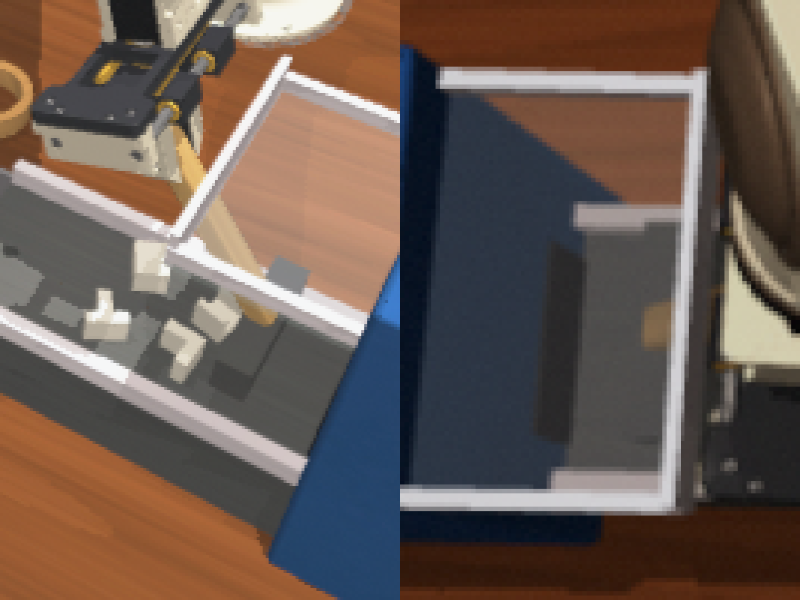

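```bash
python3 -c "
from h import *
h=np.array([529.2,89.3,249.2])
s=viewer.camera_model('scene');f=lambda p:((p-[290,150])*[400/134,3]).round(0)
t=viewer.camera_model('top');g=lambda p:((p-[65,130])*400/90+[400,0]).round(0)
for a in (30,35,40,45):
  q=np.radians(a);b=h-148*(-np.sin(q)*ys+np.array([0,0,np.cos(q)]));print(a,f(proj(s,b)),g(proj(t,b)))
q=.698;b=h-148*(-np.sin(q)*ys+np.array([0,0,np.cos(q)]))
for dx in(-55,55):
  for dy in (-13,13):
    for dz in(0,-30): print(dx,dy,dz,f(proj(s,b+xs*dx+ys*dy+[0,0,dz])),g(proj(t,b+xs*dx+ys*dy+[0,0,dz])))
"
```

```text
30 [237. 311.] [705. 334.]
35 [254. 312.] [679. 332.]
40 [270. 311.] [654. 329.]
45 [286. 310.] [629. 326.]
-55 -13 0 [280. 252.] [672. 439.]
-55 -13 -30 [271. 278.] [690. 445.]
-55 13 0 [315. 267.] [619. 438.]
-55 13 -30 [305. 293.] [638. 444.]
55 -13 0 [223. 358.] [688. 222.]
55 -13 -30 [215. 384.] [705. 235.]
55 13 0 [259. 376.] [636. 221.]
55 13 -30 [250. 401.] [655. 234.]
```

Foot is level, lifted 35 mm, and handle base at crop (262,315) fits its expected pose behind all offcuts. I go 8 mm deeper, then down.

Request:
{"api": "apply_moves", "payload": {"series": "255 0.76 0 0.26 0.01 0 0;255 0 0 0 0 0 0;255 -0.4 0 1.1 0 0 0;255 -0.35 0 1 0 0 0;255 0 0 0 0 0 0;255 0 0 0 0 0 0"}}

```text
t: 17.55
eef_pos: [526.6, 41.8, 374.2]
orientation: [-2.09, -1.996, -0.344]
contact_force: [0.3, 0.5, -2.8]
width: 21.5
```

```bash
python3 -c "
from h import *
tr(0,95,71)
"
```

```text
t 17.55 hold [528.2  93.5 223.6] z [ 0.01   0.324 -0.946] y [ 0.999 -0.045 -0.004] w 21.5 F [ 0.3  0.5 -2.8]
shift cm [0.078 0.025 0.975] len 0.98 turn [ 0.001 -0.001 -0.016] ang 0.016
```

Request:
{"api": "apply_moves", "payload": {"series": "255 0.1 0 0.5 0 0 -0.01;255 0 0 0.35 0 0 0;255 0 0 0 0 0 0;255 0 0 0 0 0 0"}}

```text
t: 17.95
eef_pos: [526.8, 46.0, 365.8]
orientation: [-2.079, -2.008, -0.346]
contact_force: [0.5, 0.3, -3.8]
width: 21.4
```

```bash
python3 -c "
from h import *
tr(0,95,71)
s=viewer.grab_frame('scene');cv2.imwrite('pics/c6.png',cv2.resize(s[170:340,270:424],(725,600),interpolation=3)[:,:,::-1])
"
```

```text
t 17.95 hold [528.4  97.7 215.3] z [ 0.01   0.325 -0.946] y [ 0.999 -0.034 -0.001] w 21.4 F [ 0.5  0.3 -3.8]
shift cm [-0.047  0.019  0.049] len 0.07 turn [ 0.001 -0.001 -0.004] ang 0.005
```

View pics/c6.png

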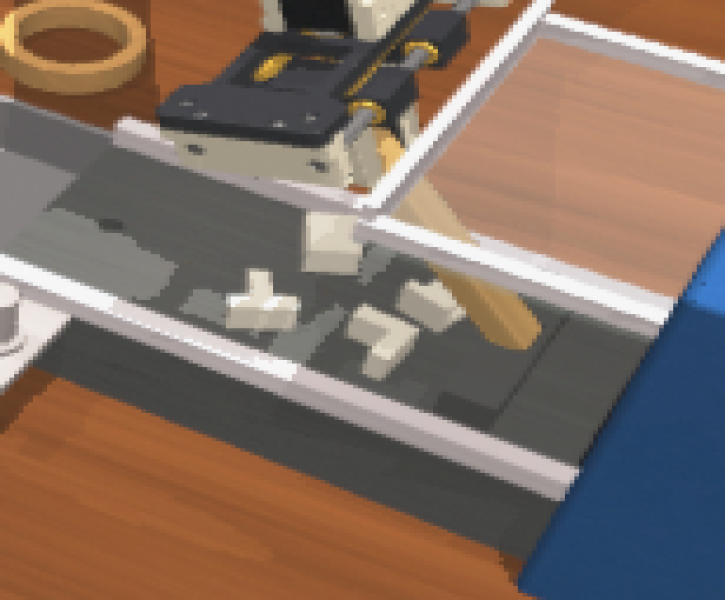

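Foot is down on the board behind all four offcuts (front edge about (440,400)–(545,320)), with a clear gap. Sweeping now.

Request:
{"api": "apply_moves", "payload": {"series": "255 -0.03 0 0.08 0 0 0;255 -0.95 0 -0.31 0 0 0;255 -1.3 0 -0.43 0 0 0;255 -1.3 0 -0.43 0 0 0;255 -1.3 0 -0.43 0 0 0;255 -1.3 0 -0.43 0 0 0;255 -1.3 0 -0.43 0 0 0;255 0 0 0 0 0 0"}}

```text
t: 18.8
eef_pos: [524.5, -41.3, 364.9]
orientation: [-2.083, -2.005, -0.349]
contact_force: [-0.6, -1.1, 1.5]
width: 21.6
```

```bash
python3 -c "
from h import *
tr(0,-90,71)
"
```

```text
t 18.8 hold [526.6  10.5 214.4] z [ 0.013  0.325 -0.946] y [ 0.999 -0.038  0.001] w 21.6 F [-0.6 -1.1  1.5]
shift cm [-9.252  0.066 -3.217] len 9.8 turn [ 0.003 -0.001 -0.008] ang 0.008
```

Request:
{"api": "apply_moves", "payload": {"series": "255 -1 0 -0.34 0 0 0;255 -1.3 0 -0.45 0 0 0;255 -1.3 0 -0.45 0 0 0;255 -1.3 0 -0.45 0 0 0;255 -1.3 0 -0.45 0 0 0;255 -1.3 0 -0.45 0 0 0;255 -1.3 0 -0.45 0 0 0;255 0 0 0 0 0 0"}}

```text
t: 19.6
eef_pos: [520.7, -143.4, 365.0]
orientation: [-2.085, -2.005, -0.35]
contact_force: [-1.7, -2.0, 1.8]
width: 21.7
```

```bash
python3 -c "
from h import *
tr(0,-152,72)
t=viewer.grab_frame('scene');cv2.imwrite('pics/c7.png',cv2.resize(t[160:340,210:390],(600,600),interpolation=3)[:,:,::-1])
"
```

```text
t 19.6 hold [522.9 -91.7 214.4] z [ 0.014  0.325 -0.946] y [ 0.999 -0.039  0.001] w 21.7 F [-1.7 -2.   1.8]
shift cm [-5.42   0.115 -1.996] len 5.78 turn [ 0.004 -0.001 -0.008] ang 0.009
```

View pics/c7.png

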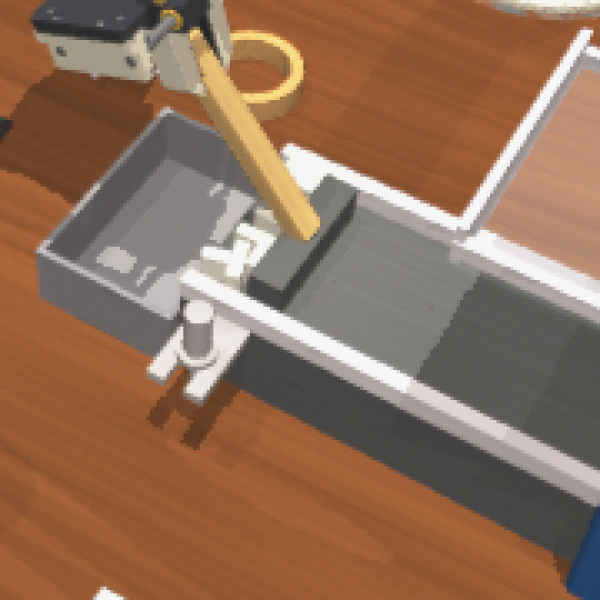

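All four offcuts are gathered in front of the foot near crop (240,250), at the board's end. The pin is still upright at (198,330). Finishing the stroke.

Request:
{"api": "apply_moves", "payload": {"series": "255 -0.9 0 -0.33 0 0 0;255 -1.1 0 -0.4 0 0 0;255 -1.1 0 -0.4 0 0 0;255 -1.1 0 -0.42 0 0 0;255 -1.1 0 -0.42 0 0 0;255 0 0 0 0 0 0;255 0 0 0 0 0 0"}}

```text
t: 20.35
eef_pos: [518.2, -203.5, 365.9]
orientation: [-2.083, -2.008, -0.349]
contact_force: [-0.0, -0.5, -3.7]
width: 21.4
```

```bash
python3 -c "
from h import *
tr(0,-152,72)
t=viewer.grab_frame('scene');u=viewer.grab_frame('top')
out=np.zeros((500,800,3),np.uint8);out[:,:400]=cv2.resize(t[180:310,205:309],(400,500),interpolation=3)
out[:,400:]=cv2.resize(u[170:260,210:282],(400,500),interpolation=3)
cv2.imwrite('pics/c8.png',out[:,:,::-1])
"
```

```text
t 20.35 hold [ 520.3 -151.9  215.3] z [ 0.013  0.324 -0.946] y [ 0.999 -0.037  0.002] w 21.4 F [-0.  -0.5 -3.7]
shift cm [0.24  0.125 0.047] len 0.27 turn [ 0.004 -0.    -0.006] ang 0.007
```

View pics/c8.png

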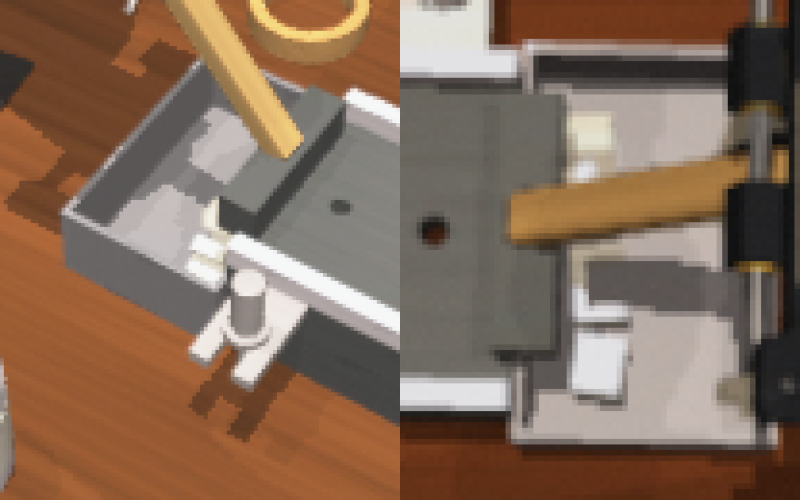

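The offcuts lie in a row against the board end in the pan, around top-crop (590,130–370), and the board is bare. I lift the sweeper clear and return before counting them.

```bash
cat >> h.py <<'E'
def pd(z,y=.16,th=.33):
    go(np.array([550.5+95*np.sin(y),-331.3-95*np.cos(y),z+143.6]),Rt(y,th))
E
python3 -c "
from h import *
go([520.3,-151.9,265])
pd(110)"
```

```text
t 20.45 hold [ 520.3 -151.8  215.3] z [ 0.013  0.324 -0.946] y [ 0.999 -0.036  0.002] w 21.8 F [-0.3  0.2 -3. ]
shift cm [ 1.598  0.008 -4.711] len 4.97 turn [0. 0. 0.] ang 0.0
t 20.45 hold [ 520.3 -151.8  215.3] z [ 0.013  0.324 -0.946] y [ 0.999 -0.036  0.002] w 21.8 F [-0.3  0.2 -3. ]
shift cm [-24.354   6.556 -12.383] len 28.1 turn [ 0.065  0.    -0.185] ang 0.196
```

Request:
{"api": "apply_moves", "payload": {"series": "255 0.3 0 -1 0 0 0;255 0.6 0 -1.8 0 0 0;255 0.5 0 -1.5 0 0 0;255 0.2 0 -0.5 0 0 0;255 -1 0 -0.3 0 0 0;255 -2 0.5 -0.7 0 0 0;255 -3 0.8 -1 0 0 0;255 -3.5 1 -1.2 0 0 -0.03;255 -3.5 1 -1.2 0.02 0 -0.05;255 -3.5 1 -1.2 0.02 0 -0.05;255 -3 0.8 -1 0.02 0 -0.05;255 -2 0.5 -0.7 0 0 0;255 -1 0.2 -0.3 0 0 0;255 0 0 0 0 0 0;255 0 0 0 0 0 0"}}

```text
t: 21.95
eef_pos: [583.4, -450.1, 408.4]
orientation: [-1.857, -2.189, -0.3]
contact_force: [-0.3, 0.1, -3.2]
width: 21.3
```

```bash
python3 -c "
from h import *
print(tcp()[2]['joint_pos'])
pd(60)
t=viewer.grab_frame('scene');u=viewer.grab_frame('top');cv2.imwrite('pics/sc9.png',t[:,:,::-1]);cv2.imwrite('pics/top9.png',u[:,:,::-1])
out=np.zeros((600,800,3),np.uint8);out[:,:400]=cv2.resize(t[190:310,215:295],(400,600),interpolation=3)
out[:,400:]=cv2.resize(u[165:265,215:282],(400,600),interpolation=3)
cv2.imwrite('pics/c9.png',out[:,:,::-1])
"
```

```text
[ 1.14   0.902 -0.96   1.134  0.416  1.581  0.475]
t 21.95 hold [ 573.8 -399.6  257.8] z [-0.06   0.318 -0.946] y [ 0.986  0.164 -0.008] w 21.3 F [-0.3  0.1 -3.2]
shift cm [-4.024 -1.326  4.367] len 6.08 turn [-0.009  0.001  0.002] ang 0.009
```

```bash
python3 -c "
from h import *
for n,z in (('top',27),('scene',27)):
  a=cv2.imread('pics/%s0.png'%n).astype(int);b=cv2.imread('pics/%s9.png'%('top' if n=='top' else 'sc')).astype(int)
  d=np.abs(a-b).max(2); c=viewer.camera_model(n)
  poly=np.array([proj(c,T+xs*x+ys*y+[0,0,zz]) for x,y,zz in ((83,-155,70 if 0 else 30),(83,-262,30),(-83,-262,30),(-83,-155,30))]).astype(np.int32)
  m=np.zeros(d.shape,np.uint8);cv2.fillPoly(m,[poly],1); 
  br=b.min(2); 
  w=((d>25)&(m>0)&(b.mean(2)>a.mean(2)-60)).astype(np.uint8)
  print(n,'changed px in pan',w.sum(),'px area of 1mm2',cv2.contourArea(poly)/(166*107))
  k,l,st,ce=cv2.connectedComponentsWithStats(w)
  for i in range(1,k):
    if st[i,4]>8: print(st[i],ce[i],((onz(c,ce[i],z)-T)@np.c_[xs,ys]).round(0))
  x0,y0=poly.min(0)-6;x1,y1=poly.max(0)+3
  if n=='top':
    for r in b[y0:y1,x0:x1].min(2)//10: print(' '.join('%2d'%v for v in r))
  # board white
  pb=np.array([proj(c,T+xs*x+ys*y+[0,0,72]) for x,y in ((60,-148),(60,25),(-60,25),(-60,-148))]).astype(np.int32)
  mb=np.zeros(d.shape,np.uint8);cv2.fillPoly(mb,[pb],1);print('board bright px before/after',((a.min(2)>150)&(mb>0)).sum(),((b.min(2)>150)&(mb>0)).sum())
"
```

```text
top changed px in pan 359 px area of 1mm2 0.15983560409863753
[240 190   8   7  56] [243.5 193. ] [  52. -180.]
[238 199  14  45 301] [244.708 220.834] [ -18. -184.]
11  2  2  2  3  3  3  3  3  3  3  2  3  3  3  3  3  3  3  3  3  3  3  3  3  2  3  3  3  3  3  3  3  3  3  3  3  3  3  3  3  3  2  2  2  2  3  2  2  3  2  2  2
 9  1  2  2  3  3  3  3  3  3  3  3  2  3  2  2  3  2  3  3  2  2  3  3  2  2  2  2  2  2  3  2  2  3  2  3  2  2  2  3  2  3  3  2  2  2  2  2  3  3  2  3  2
 6  1  1  2  3  3  3  3  3  3  3  3  3  3  3  2  3  3  3  2  3  3  3  3  3  3  3  2  3  3  2  3  2  3  2  2  3  3  2  3  3  3  2  2  2  3  3  2  3  3  2  3  2
 6  2  2  2  3  5 11 16 14 13 13 12 10 10 10 10 10 10 10 10 10 10  9  7  7  7  7  7  7  7  7  7  6  4  5  4  4  5  4  4  4  4  4  4  2  3  3  2  2  3  3  3  3
14 13 13 13 12 11 18 22 20 19 19 18 17 17 17 17 17 17 17 17 17 17 16 15 15 15 15 15 15 15 15 15 14 14 14 13 13 13 14 13 14 14 13 13 13 12 13 13 12 13 14 13  8
22 22 22 22 21 17 18 20 15 14 14 14 14 15 15 15 15 15 15 15 15 15 15 15 16 16 16 16 16 16 16 16 16 16 17 17 17 17 17 17 17 17 17 17 17 18 1
[... 10693 characters left out ...]
 18 20 20 20 20 20 20 20 20 20 20 20 20 20 20 20 20 20 20 20 20 20 20 20 20 20 20 20 20 20 20 20 20 20 20 19 19 19 19 19 18 14 14 20 16  5
 1  1  1  8 17 19 19 18 18 18 18 18 18 18 18 18 19 20 20 20 20 20 20 20 20 20 20 20 20 20 20 20 20 20 20 20 20 20 20 20 20 20 20 20 20 19 19 19 18 18 21 17  6
 2  2  2  5 11 13 13 12 12 12 12 12 12 12 12 12 13 15 15 15 15 15 15 15 15 15 15 15 15 16 16 16 16 16 16 16 16 16 16 16 16 16 16 17 17 17 17 17 17 17 18 15  6
board bright px before/after 374 0
scene changed px in pan 417 px area of 1mm2 0.12301542619074428
[253 212  32  42 405] [269.407 231.279] [  -7. -184.]
[264 250   5   5  12] [265.667 251.75 ] [  53. -158.]
board bright px before/after 701 243
```

Four separate pieces show in the pan, all at about y = −165…−195 in the trimmer frame, and the board is bare. Now I set the sweeper down.

Request:
{"api": "apply_moves", "payload": {"series": "255 -1.3 -0.5 1.4 0 0 0;255 -1.5 -0.6 1.6 0 0 0;255 -1 -0.2 1 0 0 0;255 0 0 0 0 0 0;255 0 0 0 0 0 0"}}

```text
t: 22.55
eef_pos: [571.9, -475.4, 353.5]
orientation: [-1.853, -2.19, -0.296]
contact_force: [-0.0, -0.3, -3.6]
width: 21.4
```

```bash
python3 -c "
from h import *
pd(12)
go([0,0,0],Rt(.16,.33))
"
```

```text
t 22.55 hold [ 561.8 -425.   202.8] z [-0.063  0.317 -0.946] y [ 0.986  0.167 -0.01 ] w 21.4 F [-0.  -0.3 -3.6]
shift cm [-1.612  0.23   4.442] len 4.73 turn [-0.012  0.001  0.004] ang 0.013
t 22.55 hold [ 561.8 -425.   202.8] z [-0.063  0.317 -0.946] y [ 0.986  0.167 -0.01 ] w 21.4 F [-0.  -0.3 -3.6]
shift cm [ 41.818 -48.276  36.216] len 73.42 turn [-0.012  0.001  0.004] ang 0.013
```

Request:
{"api": "apply_moves", "payload": {"series": "255 -0.4 0.2 1.2 -0.012 0 0;255 -0.6 0 1.6 0 0 0;255 -0.5 0 1.2 0 0 0;255 -0.1 0 0.4 0 0 0;255 0 0 0 0 0 0;255 0 0 0 0 0 0"}}

```text
t: 23.15
eef_pos: [574.8, -474.9, 302.4]
orientation: [-1.858, -2.194, -0.313]
contact_force: [0.3, -0.7, -3.2]
width: 21.8
```

```bash
python3 -c "
from h import *
pd(5)
"
```

```text
t 23.15 hold [ 566.8 -423.9  151.8] z [-0.05   0.32  -0.946] y [0.986 0.164 0.003] w 21.8 F [ 0.3 -0.7 -3.2]
shift cm [-0.196 -0.117  0.27 ] len 0.35 turn [0.001 0.    0.006] ang 0.006
```

Request:
{"api": "apply_moves", "payload": {"series": "255 -0.08 0 0.2 0 0 0;255 -0.05 0 0.12 0 0 0;255 0 0 0 0 0 0"}}

```text
t: 23.45
eef_pos: [575.4, -475.0, 300.9]
orientation: [-1.859, -2.196, -0.314]
contact_force: [0.2, 0.7, -3.2]
width: 21.5
```

```bash
python3 -c "
from h import *
pd(5)
"
```

```text
t 23.45 hold [ 567.6 -424.2  150.2] z [-0.049  0.319 -0.946] y [0.986 0.165 0.005] w 21.5 F [ 0.2  0.7 -3.2]
shift cm [-0.125 -0.17   0.133] len 0.25 turn [0.003 0.001 0.007] ang 0.007
```

Request:
{"api": "apply_moves", "payload": {"series": "255 -0.04 0 0.12 0 0 0;255 -0.04 0 0.12 0 0 0;255 -0.02 0 0.06 0 0 0;255 0 0 0 0 0 0"}}

```text
t: 23.85
eef_pos: [575.5, -475.2, 300.6]
orientation: [-1.86, -2.197, -0.314]
contact_force: [-0.4, -0.1, -0.7]
width: 21.7
```

```bash
python3 -c "
from h import *
pd(5)
"
```

```text
t 23.85 hold [ 568.  -424.5  149.9] z [-0.047  0.318 -0.947] y [0.986 0.164 0.006] w 21.7 F [-0.4 -0.1 -0.7]
shift cm [-0.092 -0.179  0.118] len 0.23 turn [0.004 0.002 0.007] ang 0.008
```

Request:
{"api": "apply_moves", "payload": {"series": "255 -0.06 0 0.2 0 0 0;255 0 0 0 0 0 0;200 0 0 0 0 0 0;150 0 0 0 0 0 0;100 0 0 0 0 0 0;50 0 0 0 0 0 0;0 0 0 0 0 0 0;0 0 0 0 0 0 0;0 0 0 0 0 0 0;0 0 0 0 0 0 0;0 0 0 0 0 0 0"}}

```text
t: 24.95
eef_pos: [576.8, -474.8, 299.5]
orientation: [-1.861, -2.199, -0.319]
contact_force: [-0.2, -0.2, 0.6]
width: 81.2
```

```bash
python3 -c "
from h import *
pd(5)
"
```

```text
t 24.95 hold [ 569.9 -424.   148.7] z [-0.043  0.319 -0.947] y [0.986 0.164 0.01 ] w 81.2 F [-0.2 -0.2  0.6]
shift cm [-0.078 -0.308 -0.002] len 0.32 turn [0.008 0.003 0.007] ang 0.011
```

Released. I back off along the tool axis.

Request:
{"api": "apply_moves", "payload": {"series": "0 0 0 -1 0 0 0;0 0 0 -2.5 0 0 0;0 0 0 -4 0 0 0;0 0 0 -4 0 0 0;0 0 0 -2 0 0 0;0 0 0 0 0 0 0;0 0 0 0 0 0 0"}}

```text
t: 25.65
eef_pos: [582.3, -519.7, 434.2]
orientation: [-1.86, -2.199, -0.321]
contact_force: [0.5, -0.3, -0.9]
width: 91.5
```

```bash
python3 -c "
from h import *
pd(5)
s=viewer.grab_frame('scene');t=viewer.grab_frame('top')
A=cv2.imread('pics/top0.png')[:,:,::-1].astype(int);B=t.astype(int);c=viewer.camera_model('top')
# wooden handle / grey foot in scene and top: compare with start
for n,a,b,box in (('top',A,B,(300,160,415,245)),('scene',cv2.imread('pics/scene0.png')[:,:,::-1].astype(int),s.astype(int),(125,145,215,235))):
  for nm,im in(('start',a),('now',b)):
    r=im[box[1]:box[3],box[0]:box[2]].astype(np.uint8);h=cv2.cvtColor(r,cv2.COLOR_RGB2HSV)
    w=((h[...,0]>14)&(h[...,0]<26)&(h[...,1]>90)&(h[...,2]>150)).astype(np.uint8)
    k,l,st,ce=cv2.connectedComponentsWithStats(w);i=1+np.argmax(st[1:,4]);ys_,xs_=np.nonzero(l==i)
    g=((h[...,1]<60)&(h[...,2]>60)&(h[...,2]<150)).astype(np.uint8);k,l,st2,ce2=cv2.connectedComponentsWithStats(g);j=1+np.argmax(st2[1:,4])
    print(n,nm,'handle',st[i]+[box[0],box[1],0,0,0],'foot',st2[j]+[box[0],box[1],0,0,0],(ce2[j]+box[:2]).round(1),cv2.minAreaRect(np.argwhere(l==j)[:,::-1].astype(np.float32))[1:])
# whole-frame change vs start, outside robot
d=(np.abs(A-B).max(2)>60).astype(np.uint8);d=cv2.morphologyEx(d,cv2.MORPH_OPEN,np.ones((3,3)))
k,l,st,ce=cv2.connectedComponentsWithStats(d)
for i in range(1,k):
  if st[i,4]>25: print('chg',st[i])
p=(s[210:260,255:300].astype(int).max(2))
"
```

```text
t 25.65 hold [ 575.5 -468.7  283.6] z [-0.043  0.32  -0.946] y [0.986 0.164 0.011] w 91.5 F [ 0.5 -0.3 -0.9]
shift cm [-0.148 -0.265 14.214] len 14.22 turn [0.009 0.001 0.008] ang 0.012
top start handle [339 178  64  26 529] foot [333 179  19  44 377] [341.6 200.5] ((43.8199577331543, 10.629592895507812), 77.47119140625)
top now handle [340 178  64  26 524] foot [333 179  19  44 374] [342.2 200.3] ((43.96541213989258, 10.60302448272705), 78.31063079833984)
scene start handle [135 153  51  52 648] foot [ 151  186   62   49 1361] [181.1 213.2] ((38.22886657714844, 62.434383392333984), 37.5685920715332)
scene now handle [135 153  50  52 643] foot [ 151  186   62   49 1362] [181.  213.2] ((38.22886657714844, 62.434383392333984), 37.5685920715332)
chg [ 437  102   47   46 1044]
chg [436 106  11  11  56]
chg [ 454  122   58   86 2059]
chg [485 137   5  11  36]
chg [424 140  10   7  58]
chg [215 157   8  11  50]
chg [143 191  14  14 111]
chg [168 191  12  14  97]
chg [437 191   8   5  30]
chg [211 205   9   8  58]
chg [136 211  15  17 175]
chg [163 217  15  16 162]
chg [483 326  29  55 978]
```

```bash
python3 -c "
from h import *
c=viewer.camera_model('top');print(proj(c,[639,-21,116]),proj(c,[639,-21,76]))
A=cv2.imread('pics/top0.png').astype(int);B=viewer.grab_frame('top')[:,:,::-1].astype(int);C=cv2.imread('pics/top9.png').astype(int)
print('pin/pan change since sweep', np.abs(B-C)[150:260,205:285].max())
for n,b in dict(tin=(250,95,288,140),bottle=(300,110,340,160),tape=(245,270,292,320),driver=(308,262,342,350)).items(): print(n,np.abs(A-B)[b[1]:b[3],b[0]:b[2]].max(2).mean().round(1))
print(arm.read_state()['t']); job.hand_in()"
```

```text
[215.743 159.225] [217.076 163.691]
pin/pan change since sweep 7
tin 3.1
bottle 3.0
tape 3.5
driver 5.8
25.8
the job is handed in; nothing more can be done
```

The job is handed in at about 26 s of the 70 s. The pin is parked in the bracket's notch, the four offcuts are in the scrap pan, and the sweeper stands back on its pad.

What the last checks showed:
- **Pin:** it hung upright in the notch in pictures after release and during the sweep. The final frame shows no change there since the sweep (at most 7 grey levels).
- **Offcuts:** four separate pieces show in the pan in the overhead frame. That frame shows no bright pixels left on the open part of the board. The side view still counted 243 bright pixels in the board area. I took these to be the near fence, but did not check.
- **Sweeper:** its foot and handle are within 1 pixel and about 1 degree of where they stood at the start, in both cameras. The gripper is open and about 140 mm back from the grip point along the tool axis.
- **Bystanders:** tin, bottle, tape and screwdriver look unchanged from the start; the mean difference is under 6 grey levels.

I used all 12 picture views before the final placing. The last offcut count, sweeper and bystander checks therefore come from pixel comparisons, not from a viewed picture.

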